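# Hang a fresh plaster finial on the drying rail

## Task

Hang the fresh plaster finial up to dry: thread its steel eye over the open end of the bent drying rail, work it round both bends and push it on past the spring catch until it sits home against the stop, with the catch closed behind it. The plaster is still soft round the eye, so feel your way and never force it (stay below 15 N between finial and rail), do not lean on the rail with the gripper, and leave the other things on the bench where they are.

Things in the scene. Friction and masses are not known exactly. Their poses are not given: they have to be found in the camera images.
- finial: The loose cast: a turned white plaster finial, bell-shaped, foot 58 mm across, plaster 62 mm high, 0.2 to 0.4 kg, standing upright on the bench with a dark steel eye cast into its top and a flat tab above the eye (137 mm high in all). Origin: centre of the foot; z up; x along the axis of the eye's bore. Either side of the eye may go on the rail first.
- eye (a point): Centre of the finial's steel eye, 82 mm above its foot: a closed ring of round bar, bore 14 mm, outside 28 mm, 7 mm thick along its bore. Axes as finial.
- tab (a point): Where to hold the finial: a flat steel finger tab above the eye, 10 mm thick (along x, pinch it across this) and 24 mm wide (along y), 16 to 55 mm above the eye's centre. This point is 42 mm above the eye's centre; held here, 20 mm long fingertips stay clear above rod, stop and catch. Axes as finial.
- rail: Drying rail, fixed: a level 10 mm round steel rod, axis 190 mm above the bench, hand-bent to a Z, on one post with a grey base. Origin: on the bench below the stop's face; x along the straight last leg to the stop, y to its left, z up. From the open end the rod runs straight, bends left by about 60 degrees, runs straight, bends right again into the last leg (corner 95 to 135 mm before the stop).
- stop (a point): Centre of the stop's face on the rod's axis, 190 mm above the bench: a round steel flange, 24 mm across, at the inner end of the last leg. Axes as rail (x into the stop).
- open_end (a point): The rounded tip of the rod's open end, on its axis. x points along the open leg into the rail, the way the ring goes; z up. Bent by hand, so look or feel for the corners: first corner 80 to 130 mm from this tip, second one 103 to 127 mm after it, each bend 56 to 64 degrees on a 30 mm radius (a straight part ends 17 mm before its corner). The rod does not give when pushed.
- catch (a joint): Spring catch on the rod's +y side, from 43 mm before to 31 mm behind the stop face; 0 = closed, grows as its wedge nose swings off the rod (rad). The ring pushes it aside (up to about 0.2 rad, 3 to 8 N along the rod, from 32 to 8 mm before the stop). When the ring is home the nose snaps shut behind it; its back stands 9 mm from the stop, so the ring's centre rests 3.5 to 5.6 mm before it.
- cup_b: Bystander: small pink-stained cup, 79 mm across, 63 mm high. Origin: centre of its underside.
- plaster_blank_1: Bystander: cast plaster blank, 40 x 55 x 16 mm.
- plaster_blank_3: Bystander: narrow cast plaster blank, 30 x 60 x 14 mm.
- loop_tool_1: Bystander: wire loop modelling tool with wooden handle, 169 mm long.
- brush_hog: Bystander: long wooden brush, 273 mm long.
- tissue: Bystander: crumpled tissue, 61 x 80 x 37 mm.
- pigment_ochre: Bystander: jar of ochre pigment, 47 mm across, 98 mm high.
There are look-alikes about, which are no part of the job. Leave any green or pink look-alike of the finial alone.

How it is judged:
By the outcome, as a careful person would: the job done as asked, in the order asked, and still so for the second after the job is handed in, with the robot touching nothing.
It also fails if it takes over 72 s, if anything falls off the work surface, if the arm or the gripper's body presses on something with over 40 N, if the wrist force passes 120 N, or if a joint passes its speed limit or range.

## Robot

A 6-joint arm with a two-finger parallel gripper is mounted at the origin on a cart in front of the work surface, level with it; the furniture and walls round the work are solid. World frame = base frame: x ahead of the robot, y to its left, z up, the work surface at z = 0. Lengths are in m, angles in rad, forces in N, time in s.
With the tool pointing down it reaches from about 0.375 to 0.975 m from the base axis. Payload 3.8 kg.
Tool frame: the origin (TCP) lies between the finger pads; the fingertips stand 22 mm ahead of it and the grasp point (between the pads) lies 3 mm ahead of it; z points along the fingers, y is the direction in which the jaws open and shut (so a half turn about z gives the same grasp; the last joint's range is limited). The gripper opens to 85 mm and grips with 20 to 120 N. Pads are 22 mm wide; open, the fingers measure 114 mm over their backs; the gripper's body (76 mm by 85 mm) begins 54 mm behind the grasp point. The pads swing forward as they close: fully open they stand 13 mm farther back than shut.
Start: joints at [-0.037, 0.264, 1.604, -0, 1.274, -0.037], TCP at [0.675, -0, 0.253] pointing down, gripper open.
Joint ranges: [-2.63, 2.63], [-0.94, 2.18], [0.31, 2.57], [-1.31, 4.45], [0, 2.66], [-2.55, 2.55]. Speed limits (rad/s): [2.57, 2.57, 3.14, 3.14, 3.14, 3.14].

## Interface

Orientations are given as a rotation vector (axis times angle).
In Python, from workcell import * gives the robot as it stands.
- The arm moves only by the tool step_arm, never from a script. Its argument "motion" is a list that holds one entry, the list of rows, each a list of 7 numbers: the finger opening in m, from 0 to 0.0854, then the shift along the world's x, y, z in m, then the turn, a rotation vector about the world's x, y, z in degrees. A call has exactly 8 rows; each row is the pose to reach, as a shift and turn from the pose measured when the call began; what a row does not reach only later rows make up. A row lasts 1/8 s, in which the tool goes at most 62.5 mm and 10.7 degrees, less where a joint would pass 70% of its speed; a pose out of reach is approached as far as the arm can. A call with a gripper value outside its range is refused whole. The fingers move at their own pace and stop on an object; "newtons" is the grip in N (left out, the last holds). Time passes only in rows, so rows that repeat a pose let the fingers close, or fill a call up. It gives the time, the measured TCP pose, the force and the opening at its end, in the units of the state.
- read_state(): the state, without advancing time (a new reading comes with each control period).
- read_camera(name): name is "scene" or "side" or "wrist"; returns (picture, depth): 420x560x3 uint8, blue, green, red; 420x560 float32, m along the optical axis (not along the pixel's ray), 0 where there is no reading.
- get_calibration(name): a dict with "K" (3x3 intrinsics, pixels), "world_from_camera" (4x4, takes a point from camera to world coordinates). Camera axes: x right, y down, z forward; pixel columns grow to the right and rows downward; lengths in m; the calibration is good to about 2 mm. A picture is of the moment at which its call begins: read the wrist's pose just before it. get_calibration takes no time and is no camera call; for the wrist camera it gives the pose at the moment of the call.
- finish_job(): hands the job in, once; it reports no verdict.
Trained networks look in the newest picture that a camera, given by its name, has taken for a name from the list of things; names that differ only in an ending like _2 or _b are one class to them, and where a whole thing is asked for, a point or a joint stands for the part that bears it (a point fixed in the world has none). Each returns a list of dicts, best first, with "score" (0 to 1); they miss things now and then, are a little off and sometimes report something else, mostly with a low value. They report only what shows in the picture. A call takes as long as a camera call. They do not tell look-alikes from the thing itself.
- spot_in(camera, thing): "xyz" ([x, y, z] in m, in the coordinates of the camera as it stood for that picture, good to about 4 mm: the middle of the surface that is visible of it).
- regions_of(camera, thing): "region" (420x560 bool, what is visible of it).
The state is a dict: "time": time; "q": joint angles; "joint_vel": joint speeds; "joint_torque": joint torques, N m; "tool_pos": TCP position; "tcp_rot": TCP orientation; "wrist_force": force on the tool from outside, world axes, zero at the start; "torque": the same for the moment, N m; "width": opening from 0.0 (shut) to 1.0 (fully open).
Only numpy, scipy, OpenCV 4.12 (cv2) and the standard library are available. Lean on these libraries where they do the work, as an engineer would, in place of code of your own. Each camera call takes 0.05 s, during which the arm holds its last target. There are 200 camera calls.

## Working session

There is one attempt and no reset: what is moved stays moved. The work goes in short steps, Python scripts to look and compute and a tool call to move; the robot and the scene stay as the last step left them, time stands still between calls to the robot, and variables do not carry over. Pictures are saved under pics/ and viewed, on a budget of 10 in all, crops included, one or two more only if the job needs it, and the job is handed in when it is done.

Besides the shell and the picture viewer there is one more tool, called after "Call:" by a JSON object that holds its "fn" and its "kwargs", one argument or row to a line. step_arm: Moves the arm, as the interface text tells. Its arguments: {"type":"object","properties":{"motion":{"type":"array"},"newtons":{"type":"number"}},"required":["motion"]}

```bash
mkdir -p pics; cat > h.py <<'E'
from workcell import *
import numpy as np, cv2
def snap(c):
    p,d=read_camera(c); k=get_calibration(c); return p,d,np.array(k["K"]),np.array(k["world_from_camera"])
def w(K,T,d,u,v,z=None):
    z=d[int(v),int(u)] if z is None else z
    return (T@np.r_[np.linalg.inv(K)@[u,v,1]*z,1])[:3]
def proj(K,T,P):
    c=np.linalg.inv(T)@np.r_[P,1]; q=K@c[:3]; return q[:2]/q[2]
E
python3 - <<'E'
from h import *
ims=[]
for c in ["scene","side"]:
    p,d,K,T=snap(c); cv2.imwrite(f"pics/{c}0.png",p); np.savez(f"{c}0.npz",p=p,d=d,K=K,T=T)
    print(c,T[:3,3].round(3),T[:3,2].round(2))
    for t in ["finial","rail","catch","stop","open_end","eye","tab"]:
        try:
            for r in spot_in(c,t)[:4]:
                X=np.r_[r["xyz"],1]; q=K@X[:3]; print(t,round(r["score"],2),(T@X)[:3].round(3),(q[:2]/q[2]).round())
        except Exception as e: print(t,e)
print(read_state())
E
```

```text
scene [ 0.582 -0.553  1.329] [-0.01  0.45 -0.89]
finial 0.87 [0.375 0.315 0.039] [229. 158.]
finial 0.73 [0.64  0.276 0.036] [308. 168.]
finial 0.5 [0.528 0.335 0.028] [274. 155.]
rail 0.7 [ 0.613 -0.189  0.011] [301. 307.]
catch 0.55 [ 0.643 -0.162  0.194] [314. 278.]
catch 0.41 [ 0.612 -0.189  0.012] [301. 307.]
stop 0.93 [ 0.619 -0.188  0.013] [303. 307.]
stop 0.21 [ 0.44  -0.142  0.014] [243. 291.]
open_end 0.45 [0.464 0.048 0.192] [248. 207.]
eye 0.69 [0.379 0.315 0.041] [230. 157.]
eye 0.64 [0.526 0.339 0.027] [274. 154.]
eye 0.61 [0.642 0.273 0.035] [308. 169.]
eye 0.28 [ 0.616 -0.19   0.013] [302. 308.]
tab 0.74 [0.383 0.317 0.039] [231. 157.]
tab 0.73 [0.526 0.332 0.029] [274. 155.]
tab 0.48 [0.638 0.279 0.042] [307. 166.]
side [0.418 1.517 0.75 ] [ 0.08 -0.91 -0.4 ]
finial 0.66 [0.637 0.302 0.056] [232. 268.]
finial 0.59 [0.521 0.366 0.044] [272. 286.]
rail 0.97 [ 0.626 -0.173  0.006] [257. 215.]
rail 0.66 [0.454 0.047 0.014] [302. 243.]
catch 0.57 [ 0.644 -0.146  0.198] [251. 167.]
catch 0.48 [ 0.624 -0.167  0.013] [257. 214.]
stop 0.66 [ 0.628 -0.166  0.015] [256. 214.]
o
[... 217 characters left out ...]
 [0.374 0.349 0.04 ] [329. 287.]
{'time': 0.8, 'q': array([-3.69002928e-02,  2.63861782e-01,  1.60396803e+00, -1.43257847e-05,
        1.27368838e+00, -3.68747002e-02]), 'joint_vel': array([ 0.00205403, -0.00061221, -0.000619  , -0.00131702, -0.00102815,
        0.00071004]), 'joint_torque': array([-6.44807847e-05, -5.14978874e+01, -3.67699277e+01, -1.64638532e-04,
        3.90366295e-04,  2.37189766e-06]), 'tool_pos': array([ 6.75014283e-01, -7.03869918e-06,  2.53322797e-01]), 'tcp_rot': array([2.22142007e+00, 2.22137253e+00, 6.38318302e-05]), 'wrist_force': array([-0.08345893, -0.09630504, -0.36911905]), 'torque': array([ 0.01865568, -0.000326  ,  0.08129838]), 'width': 0.9975019077955397}
```

```bash
python3 - <<'E'
from h import *
a=np.load("scene0.npz")["p"]; b=np.load("side0.npz")["p"]
cv2.imwrite("pics/s1.png",cv2.resize(a[120:360,160:420],None,fx=2.5,fy=2.5,interpolation=2)[:600])
cv2.imwrite("pics/s2.png",cv2.resize(b[130:350,130:420],None,fx=2.7,fy=2.7,interpolation=2))
E
```

```text
(no output)
```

View pics/s1.png

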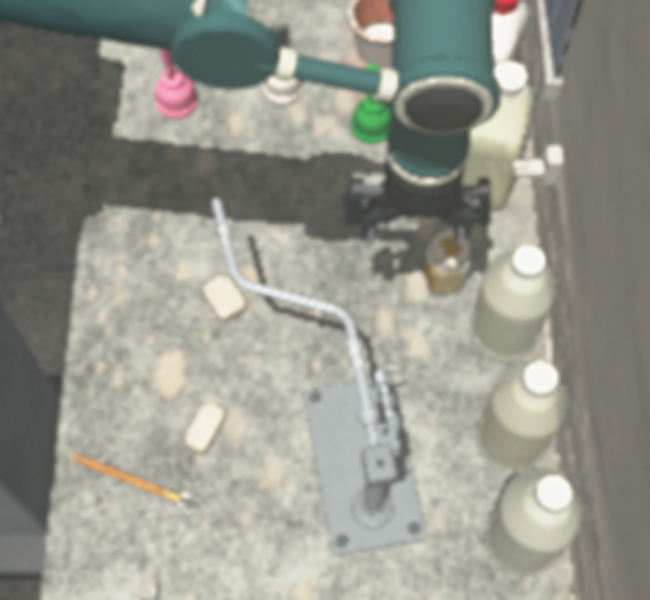

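View pics/s2.png

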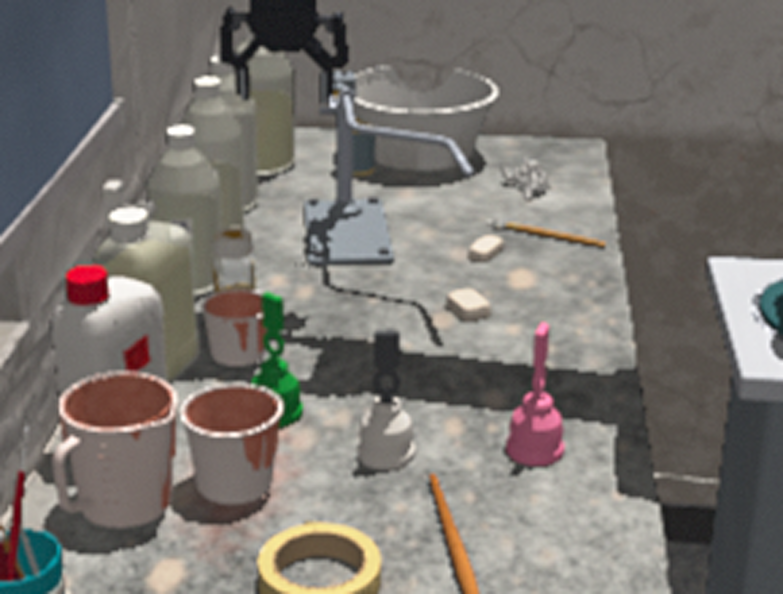

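Scene shows three look-alikes: pink (scene px 229,158), white (274,155) and green (308,168). The white one with the dark tab (also side px 272,286) is the target; pink and green are decoys. Now I'll trace the rail from depth.

```bash
python3 - <<'E'
from h import *
for c in ["scene","side"]:
    f=np.load(c+"0.npz"); d,K,T=f["d"],f["K"],f["T"]
    v,u=np.mgrid[0:420,0:560]; X=np.einsum('ij,jhw->ihw',T[:3,:3]@np.linalg.inv(K),np.stack([u,v,np.ones_like(u)])*d)+T[:3,3][:,None,None]
    m=(d>0)&(X[2]>.165)&(X[2]<.23)&(X[0]>.4)&(X[0]<.72)&(X[1]<.09)&(X[1]>-.25)
    P=X[:,m].T; print(c,len(P))
    for y in np.arange(.08,-.24,-.015):
        s=P[(P[:,1]<=y)&(P[:,1]>y-.015)]
        if len(s): print(round(y,3),len(s),s.mean(0).round(4),s.min(0).round(3),s.max(0).round(3))
    m=(d>0)&(X[2]>.01)&(X[2]<.16)&(abs(X[0]-.525)<.05)&(abs(X[1]-.35)<.05); P=X[:,m].T
    for z in np.arange(.01,.16,.015):
        s=P[(P[:,2]>z)&(P[:,2]<=z+.015)]
        if len(s): print('fin',round(z,3),len(s),s.mean(0).round(4),s.min(0).round(3),s.max(0).round(3))
T=get_calibration("wrist")["world_from_camera"]; print(np.array(T).round(3), get_calibration("wrist")["K"])
E
```

```text
scene 834
0.08 5 [0.4575 0.0675 0.1915] [0.454 0.066 0.19 ] [0.46  0.07  0.194]
0.065 15 [0.4613 0.0571 0.1937] [0.457 0.052 0.189] [0.466 0.065 0.199]
0.05 18 [0.4651 0.0428 0.1937] [0.46  0.035 0.189] [0.469 0.049 0.2  ]
0.035 18 [0.4692 0.0272 0.1944] [0.464 0.021 0.191] [0.476 0.034 0.199]
0.02 18 [0.4727 0.0129 0.1934] [0.468 0.006 0.188] [0.479 0.02  0.198]
0.005 18 [ 0.4769 -0.0028  0.1948] [ 0.471 -0.01   0.189] [0.482 0.005 0.198]
-0.01 19 [ 0.4814 -0.0177  0.1938] [ 0.477 -0.025  0.188] [ 0.488 -0.011  0.198]
-0.025 38 [ 0.4973 -0.0345  0.1939] [ 0.482 -0.04   0.187] [ 0.524 -0.025  0.198]
-0.04 72 [ 0.5346 -0.0479  0.1936] [ 0.5   -0.055  0.187] [ 0.575 -0.041  0.199]
-0.055 56 [ 0.5774 -0.0619  0.1936] [ 0.543 -0.069  0.188] [ 0.605 -0.055  0.201]
-0.07 24 [ 0.6028 -0.0768  0.1939] [ 0.594 -0.085  0.187] [ 0.61 -0.07  0.2 ]
-0.085 22 [ 0.6097 -0.0929  0.1939] [ 0.605 -0.1    0.191] [ 0.615 -0.086  0.198]
-0.1 19 [ 0.6117 -0.1073  0.1928] [ 0.607 -0.114  0.19 ] [ 0.618 -0.101  0.198]
-0.115 21 [ 0.6143 -0.1219  0.1935] [ 0.61  -0.13   0.188] [ 0.62  -0.115  0.198]
-0.13 43
[... 3138 characters left out ...]
 0.055 62 [0.521  0.3604 0.061 ] [0.509 0.349 0.055] [0.535 0.369 0.07 ]
fin 0.07 33 [0.5214 0.3564 0.0779] [0.51  0.348 0.071] [0.533 0.362 0.084]
fin 0.085 29 [0.5208 0.3559 0.0922] [0.51  0.351 0.085] [0.533 0.363 0.098]
fin 0.1 49 [0.5209 0.3578 0.1076] [0.51  0.351 0.1  ] [0.533 0.363 0.114]
fin 0.115 51 [0.5216 0.3584 0.1225] [0.51  0.353 0.115] [0.533 0.363 0.13 ]
fin 0.13 38 [0.5211 0.3575 0.1348] [0.51  0.352 0.13 ] [0.533 0.364 0.14 ]
[[ 1.    -0.     0.001  0.675]
 [-0.    -0.966 -0.257  0.065]
 [ 0.001  0.257 -0.966  0.374]
 [ 0.     0.     0.     1.   ]] [[306.58350659   0.         277.27671626]
 [  0.         306.58350659 209.79623076]
 [  0.           0.           1.        ]]
```

Call:
{"fn": "step_arm", "kwargs": {
  "motion": [
    [[0.0854, -0.04, -0.015, 0.03, 0, 0, 0], [0.0854, -0.08, -0.03, 0.06, 0, 0, 0], [0.0854, -0.12, -0.045, 0.09, 0, 0, 0], [0.0854, -0.145, -0.06, 0.12, 0, 0, 0], [0.0854, -0.145, -0.06, 0.13, 0, 0, 0], [0.0854, -0.145, -0.06, 0.13, 0, 0, 0], [0.0854, -0.145, -0.06, 0.13, 0, 0, 0], [0.0854, -0.145, -0.06, 0.13, 0, 0, 0]]
  ]
}}

```text
time: 1.8
tool_pos: [0.5301, -0.0595, 0.3814]
tcp_rot: [-2.219, -2.22, 0.003]
wrist_force: [0.1, -0.5, -0.2]
width: 1.001
```

```bash
python3 - <<'E'
from h import *
s=read_state(); p,d,K,T=snap("wrist"); print(s["time"],s["tool_pos"],T[:3,3]); np.savez("w1.npz",p=p,d=d,K=K,T=T)
cv2.imwrite("pics/w1.png",cv2.resize(p,None,fx=1.4,fy=1.4,interpolation=2))
v,u=np.mgrid[0:420,0:560]; X=np.einsum('ij,jhw->ihw',T[:3,:3]@np.linalg.inv(K),np.stack([u,v,np.ones_like(u)])*d)+T[:3,3][:,None,None]
P=X[:,(d>0)&(X[2]>.192)&(X[2]<.2)&(X[1]>-.22)&(X[0]>.43)&(X[0]<.68)].T
for y in np.arange(.09,-.22,-.01):
    q=P[(P[:,1]<=y)&(P[:,1]>y-.01)]
    if len(q): print(round(y,3),len(q),q.mean(0).round(4),q.min(0).round(3),q.max(0).round(3))
E
```

```text
1.8 [ 0.53007814 -0.05954378  0.38139871] [0.53042269 0.00528126 0.502675  ]
0.08 20 [0.4593 0.0712 0.1938] [0.456 0.07  0.192] [0.463 0.072 0.196]
0.07 120 [0.4601 0.0649 0.1946] [0.455 0.06  0.192] [0.465 0.07  0.197]
0.06 118 [0.4627 0.055  0.1948] [0.457 0.05  0.192] [0.468 0.06  0.197]
0.05 120 [0.4652 0.045  0.1946] [0.459 0.04  0.192] [0.471 0.05  0.197]
0.04 114 [0.4681 0.0349 0.1946] [0.462 0.03  0.192] [0.473 0.04  0.197]
0.03 111 [0.4706 0.025  0.1945] [0.464 0.02  0.192] [0.476 0.03  0.197]
0.02 107 [0.4735 0.0149 0.1946] [0.468 0.01  0.192] [0.479 0.02  0.197]
0.01 101 [0.4761 0.0051 0.1946] [0.47  0.001 0.192] [0.482 0.009 0.197]
0.0 109 [ 0.4788 -0.0049  0.1945] [ 0.472 -0.01   0.192] [ 0.484 -0.     0.197]
-0.01 101 [ 0.4817 -0.015   0.1945] [ 0.475 -0.02   0.192] [ 0.489 -0.011  0.197]
-0.02 128 [ 0.4882 -0.0251  0.1948] [ 0.479 -0.03   0.192] [ 0.5   -0.02   0.197]
-0.03 268 [ 0.5073 -0.0353  0.1946] [ 0.486 -0.04   0.192] [ 0.536 -0.03   0.197]
-0.04 318 [ 0.5367 -0.0448  0.1946] [ 0.505 -0.05   0.192] [ 0.568 -0.04   0.197]
-0.05 302 [ 0.57   -0.0548  0.1948] [ 0.
[... 637 characters left out ...]
.1947] [ 0.612 -0.14   0.192] [ 0.623 -0.13   0.197]
-0.14 68 [ 0.6188 -0.1449  0.1948] [ 0.614 -0.15   0.192] [ 0.625 -0.14   0.197]
-0.15 73 [ 0.6214 -0.155   0.1946] [ 0.616 -0.16   0.192] [ 0.632 -0.15   0.197]
-0.16 73 [ 0.6226 -0.1649  0.1946] [ 0.618 -0.17   0.192] [ 0.631 -0.16   0.197]
-0.17 105 [ 0.6234 -0.1756  0.1959] [ 0.614 -0.18   0.193] [ 0.633 -0.17   0.2  ]
-0.18 75 [ 0.6247 -0.1861  0.1975] [ 0.614 -0.19   0.193] [ 0.635 -0.18   0.2  ]
-0.19 75 [ 0.6298 -0.195   0.196 ] [ 0.62  -0.2    0.192] [ 0.641 -0.19   0.2  ]
-0.2 65 [ 0.6298 -0.205   0.1951] [ 0.625 -0.21   0.192] [ 0.643 -0.2    0.2  ]
-0.21 94 [ 0.6286 -0.2151  0.1961] [ 0.619 -0.22   0.192] [ 0.651 -0.21   0.2  ]
```

View pics/w1.png

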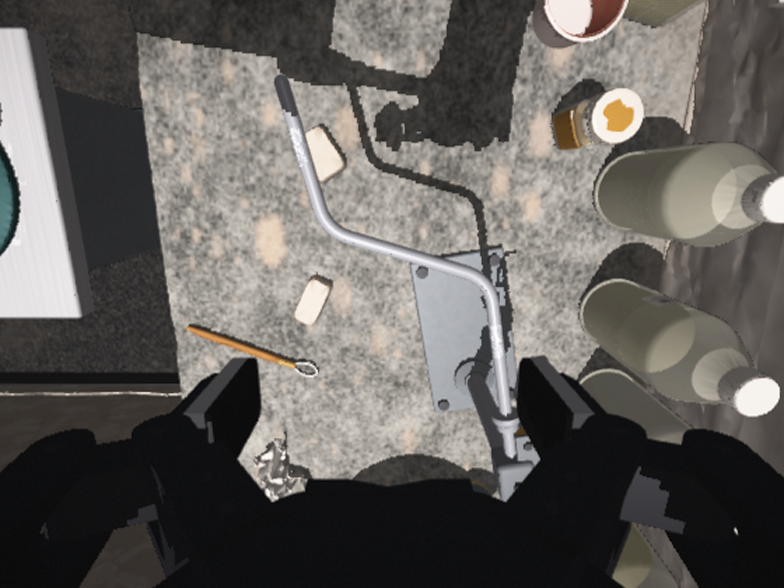

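Call:
{"fn": "step_arm", "kwargs": {
  "motion": [
    [[0.0854, 0, 0.05, 0, 0, 0, -8], [0.0854, 0, 0.11, 0, 0, 0, -17], [0.0854, 0, 0.17, 0, 0, 0, -26], [0.0854, 0, 0.23, -0.01, 0, 0, -35], [0.0854, -0.01, 0.29, -0.03, 0, 0, -45], [0.0854, -0.01, 0.35, -0.05, 0, 0, -55], [0.0854, -0.01, 0.39, -0.07, 0, 0, -65], [0.0854, -0.01, 0.41, -0.08, 0, 0, -75]]
  ]
}}

```text
time: 2.85
tool_pos: [0.5187, 0.3528, 0.2985]
tcp_rot: [-3.114, -0.406, 0.006]
wrist_force: [-0.1, -0.7, 0.2]
width: 1.002
```

```bash
python3 - <<'E'
from h import *
s=read_state(); p,d,K,T=snap("wrist"); print(s["time"],s["tool_pos"],s["q"].round(2)); np.savez("w2.npz",p=p,d=d,K=K,T=T)
cv2.imwrite("pics/w2.png",p)
def cloud(d,K,T):
    v,u=np.mgrid[0:420,0:560]; return np.einsum('ij,jhw->ihw',T[:3,:3]@np.linalg.inv(K),np.stack([u,v,np.ones_like(u)])*d)+T[:3,3][:,None,None]
X=cloud(d,K,T)
m=(d>0)&(abs(X[0]-.52)<.06)&(abs(X[1]-.355)<.06)
print(X[0].min(),X[1].min(),X[1].max())
P=X[:,m].T
for z in np.arange(.05,.15,.01):
    q=P[(P[:,2]>z)&(P[:,2]<=z+.01)]
    if len(q):
        print(round(z,3),len(q),q.mean(0).round(4),q.min(0).round(3),q.max(0).round(3))
q=P[P[:,2]>.128]; 
if len(q)>4:
    r=cv2.minAreaRect((q[:,:2]*1000).astype(np.float32)); print('top rect',r)
f=np.load("side0.npz"); Y=cloud(f["d"],f["K"],f["T"]); m=(abs(Y[0]-.521)<.02)&(abs(Y[1]-.356)<.02)&(Y[2]>.1)&(Y[2]<.14)
print("side slope deg",np.degrees(np.arctan(np.polyfit(Y[0][m],Y[1][m],1)[0])))
# rail
f=np.load("w1.npz"); X=cloud(f["d"],f["K"],f["T"]); P=X[:,(f["d"]>0)&(X[2]>.191)&(X[2]<.2)].T
def fit(A,B,wd=.007):
    A=np.array(A);B=np.array(B)
    for _ in range(4):
        u=(B-A)/np.linalg.norm(B-A); n=np.array([-u[1],u[0]]); r=P[:,:2]-A; t=r@u; o=r@n
        k=(abs(o)<wd)&(t>0)&(t<np.linalg.norm(B-A)); c=np.polyfit(t[k],o[k],1); L=np.linalg.norm(B-A)
        A,B=A+n*c[1],B+n*np.polyval(c,L)
    zz=np.percentile(P[k,2],[50,98]); print("leg",A.round(4),B.round(4),np.degrees(np.arctan2(*(B-A)[::-1])).round(2),k.sum(),zz.round(4),'std',o[k].std().round(4)); return A,B
a=fit([.4601,.065],[.4788,-.005]); b=fit([.523,-.041],[.57,-.0548]); c=fit([.61,-.095],[.6226,-.165])
def X2(l,m):
    u=l[1]-l[0];v=m[1]-m[0]; return l[0]+u*np.linalg.solve(np.c_[u,-v],m[0]-l[0])[0]
c1=X2(a,b);c2=X2(b,c);print("corners",c1,c2,np.linalg.norm(c2-c1))
u=(c[1]-c[0])/np.linalg.norm(c[1]-c[0]);n=np.array([-u[1],u[0]])
Q=X[:,(f["d"]>0)&(X[2]>.17)&(X[2]<.215)].T; r=Q[:,:2]-c2;t=r@u;o=r@n
for t0 in np.arange(.06,.15,.003):
    k=(t>t0)&(t<=t0+.003)&(abs(o)<.045)
    if k.sum(): h=np.sort(o[k]); print(t0.round(3),k.sum(),(h[0]*1e3).round(1),(h[-1]*1e3).round(1),'right-most',(Q[k,2].max()).round(4), 'n>7mm left',(h>.007).sum(),'n<-7',(h<-.007).sum())
E
```

```text
2.85 [0.5186615  0.35284363 0.29845754] [0.56 0.15 1.65 0.   1.34 1.87]
-1.031005996745042 -0.6017527405899519 1.361197792795031
0.05 233 [0.5248 0.3573 0.0577] [0.509 0.342 0.053] [0.536 0.371 0.06 ]
0.06 42 [0.523  0.3577 0.0611] [0.514 0.346 0.06 ] [0.532 0.366 0.065]
0.07 1 [0.5345 0.3604 0.0792] [0.534 0.36  0.079] [0.534 0.36  0.079]
0.08 23 [0.5334 0.3586 0.0864] [0.531 0.355 0.081] [0.535 0.361 0.09 ]
0.09 2 [0.5314 0.36   0.0951] [0.53  0.358 0.091] [0.532 0.362 0.1  ]
0.1 12 [0.5329 0.3583 0.1055] [0.531 0.353 0.102] [0.534 0.362 0.109]
0.11 16 [0.5331 0.3582 0.1147] [0.531 0.353 0.11 ] [0.534 0.362 0.118]
0.12 20 [0.5331 0.3582 0.1261] [0.532 0.354 0.121] [0.534 0.362 0.13 ]
0.13 252 [0.5225 0.3563 0.1354] [0.51 0.35 0.13] [0.534 0.363 0.138]
top rect ((522.7215576171875, 355.380126953125), (34.19121551513672, 129.62088012695312), 14.518030166625977)
side slope deg 5.384771931136791
leg [0.4601 0.065 ] [ 0.4789 -0.005 ] -74.94 827 [0.1946 0.1965] std 0.0028
leg [ 0.5231 -0.0406] [ 0.57   -0.0547] -16.68 452 [0.1947 0.1966] std 0.0028
leg [ 0.6097 -0.0951] [ 0.6223 -0.1651]
[... 1120 characters left out ...]
m left 9 n<-7 16
0.114 85 -11.4 9.8 right-most 0.2029 n>7mm left 13 n<-7 22
0.117 33 -11.3 7.3 right-most 0.203 n>7mm left 1 n<-7 6
0.12 14 -7.2 5.5 right-most 0.2004 n>7mm left 0 n<-7 1
0.123 38 -8.1 8.9 right-most 0.2006 n>7mm left 3 n<-7 4
0.126 23 -8.1 8.4 right-most 0.2 n>7mm left 2 n<-7 2
0.129 35 -4.0 13.5 right-most 0.202 n>7mm left 20 n<-7 0
0.132 74 -4.4 14.5 right-most 0.2024 n>7mm left 41 n<-7 0
0.135 60 -4.4 15.6 right-most 0.2047 n>7mm left 30 n<-7 0
0.138 47 -4.4 16.4 right-most 0.2038 n>7mm left 22 n<-7 0
0.141 43 -4.4 17.3 right-most 0.2042 n>7mm left 18 n<-7 0
0.144 52 -4.4 18.0 right-most 0.2022 n>7mm left 23 n<-7 0
0.147 49 -4.4 19.7 right-most 0.2026 n>7mm left 23 n<-7 0
```

View pics/w2.png

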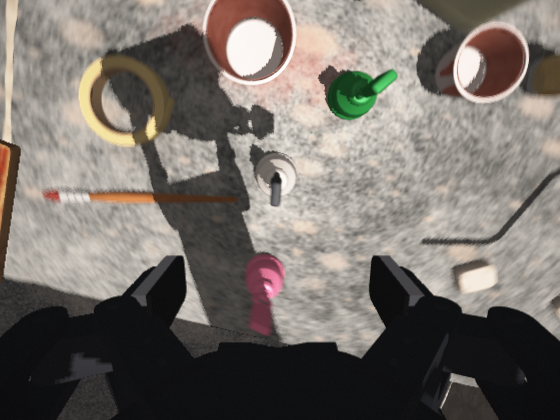

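```bash
python3 - <<'E'
from h import *
f=np.load("w2.npz");d,K,T=f["d"],f["K"],f["T"]
v,u=np.mgrid[0:420,0:560]; X=np.einsum('ij,jhw->ihw',T[:3,:3]@np.linalg.inv(K),np.stack([u,v,np.ones_like(u)])*d)+T[:3,3][:,None,None]
q=X[:,(abs(X[0]-.522)<.018)&(abs(X[1]-.3565)<.012)&(X[2]>.133)&(X[2]<.142)].T
r=cv2.minAreaRect((q[:,:2]*1000).astype(np.float32)); w_,V=np.linalg.eigh(np.cov(q[:,:2].T)); print(len(q),r,q.mean(0),V[:,1],np.degrees(np.arctan2(V[1,1],V[0,1])),q[:,2].max())
q=X[:,(abs(X[0]-.522)<.05)&(abs(X[1]-.357)<.05)&(X[2]>.006)&(X[2]<.02)].T;print(q.min(0),q.max(0))
E
```

```text
242 ((521.947021484375, 356.1484069824219), (23.423219680786133, 9.77245807647705), 10.97270393371582) [0.52235875 0.35620889 0.13548106] [-0.98203281 -0.18871026] -169.12247370939372 0.13762149467724727
[0.47206391 0.3275199  0.00611845] [0.55042149 0.40695806 0.01187805]
```

Call:
{"fn": "step_arm", "kwargs": {
  "motion": [
    [[0.0854, 0.003, 0.003, -0.02, 0, 0, -2], [0.0854, 0.003, 0.003, -0.05, 0, 0, -4], [0.0854, 0.003, 0.003, -0.08, 0, 0, -4.5], [0.0854, 0.003, 0.003, -0.11, 0, 0, -4.5], [0.0854, 0.003, 0.003, -0.14, 0, 0, -4.5], [0.0854, 0.003, 0.003, -0.16, 0, 0, -4.5], [0.0854, 0.003, 0.003, -0.169, 0, 0, -4.5], [0.0854, 0.003, 0.003, -0.169, 0, 0, -4.5]]
  ]
}}

```text
time: 3.9
tool_pos: [0.5213, 0.3569, 0.1279]
tcp_rot: [-3.127, -0.277, 0.009]
wrist_force: [0.6, -1.0, 0.2]
width: 1.004
```

Call:
{"fn": "step_arm", "kwargs": {
  "motion": [
    [[0.03, 0, 0, 0, 0, 0, 0], [0.03, 0, 0, 0, 0, 0, 0], [0.012, 0, 0, 0, 0, 0, 0], [0.006, 0, 0, 0, 0, 0, 0], [0.004, 0, 0, 0, 0, 0, 0], [0.004, 0, 0, 0, 0, 0, 0], [0.004, 0, 0, 0, 0, 0, 0], [0.004, 0, 0, 0, 0, 0, 0]]
  ],
  "newtons": 40
}}

```text
time: 4.9
tool_pos: [0.5214, 0.3568, 0.1281]
tcp_rot: [-3.127, -0.277, 0.008]
wrist_force: [0.1, 0.1, 1.6]
width: 0.111
```

Call:
{"fn": "step_arm", "kwargs": {
  "motion": [
    [[0.004, 0, 0, 0.015, 0, 0, 0], [0.004, 0, 0, 0.04, 0, 0, 0], [0.004, 0, 0, 0.07, 0, 0, 0], [0.004, -0.003, -0.01, 0.095, 0, 0, 1], [0.004, -0.01, -0.03, 0.108, 0, 0, 2], [0.004, -0.02, -0.06, 0.108, 0, 0, 3], [0.004, -0.03, -0.09, 0.108, 0, 0, 4], [0.004, -0.04, -0.12, 0.108, 0, 0, 5]]
  ]
}}

```text
time: 5.9
tool_pos: [0.4807, 0.2361, 0.2365]
tcp_rot: [-3.112, -0.414, 0.009]
wrist_force: [-0.4, -0.2, -2.1]
width: 0.106
```

Call:
{"fn": "step_arm", "kwargs": {
  "motion": [
    [[0.004, -0.01, -0.03, 0, 0, 0, 0], [0.004, -0.02, -0.06, 0, 0, 0, 0], [0.004, -0.03, -0.085, 0, 0, 0, 0], [0.004, -0.035, -0.1, 0, 0, 0, 0], [0.004, -0.037, -0.108, 0, 0, 0, 0], [0.004, -0.037, -0.108, 0, 0, 0, 0], [0.004, -0.037, -0.108, 0, 0, 0, 0], [0.004, -0.037, -0.108, 0, 0, 0, 0]]
  ]
}}

```text
time: 6.9
tool_pos: [0.4439, 0.1287, 0.2365]
tcp_rot: [-3.111, -0.415, 0.009]
wrist_force: [-0.4, -0.9, -1.7]
width: 0.113
```

```bash
cat >> h.py <<'E'
def cloud(d,K,T):
    v,u=np.mgrid[0:420,0:560]; return np.einsum('ij,jhw->ihw',T[:3,:3]@np.linalg.inv(K),np.stack([u,v,np.ones_like(u)])*d)+T[:3,3][:,None,None]
def yaw(s):
    from scipy.spatial.transform import Rotation as R
    M=R.from_rotvec(s["tcp_rot"]).as_matrix(); return np.degrees(np.arctan2(M[1,1],M[0,1])), M[:,2]
E
python3 - <<'E'
from h import *
s=read_state(); p,d,K,T=snap("wrist"); np.savez("w3.npz",p=p,d=d,K=K,T=T)
print(s["time"],s["tool_pos"].round(4),yaw(s),s["wrist_force"].round(2),s["torque"].round(2),s["q"].round(2))
cv2.imwrite("pics/w3.png",cv2.resize(p[120:380,160:460],None,fx=2.6,fy=2.3,interpolation=2))
P=proj
for n,X in [("eye",s["tool_pos"]-[0,0,.046]),("A",[.4601,.065,.191])]: print(n,proj(K,T,np.array(X)))
E
```

```text
6.9 [0.4439 0.1287 0.2365] (np.float64(-74.80252265423282), array([-0.00578319,  0.00179424, -0.99998167])) [-0.44 -0.89 -1.69] [ 0.02 -0.03  0.02] [ 0.23 -0.13  2.06  0.    1.22  1.53]
eye [277.25756548 243.72590925]
A [390.6224341 245.9587541]
```

View pics/w3.png

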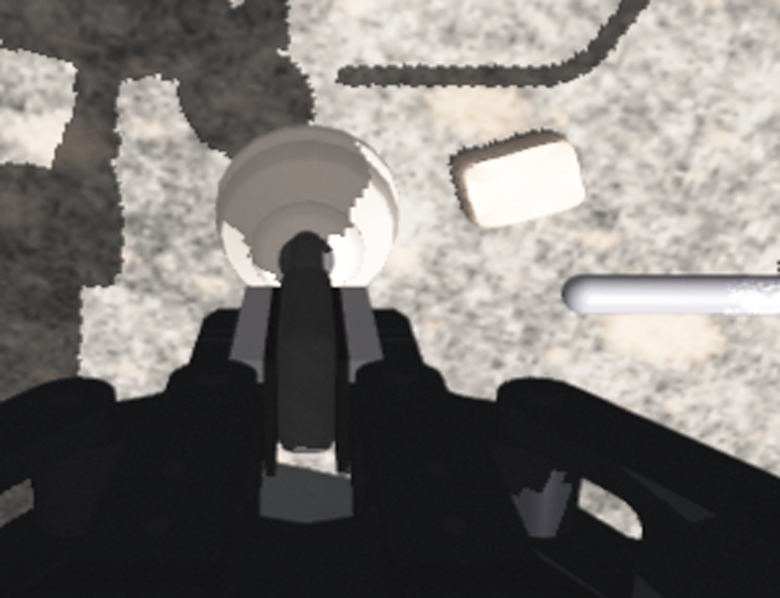

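```bash
cat >> h.py <<'E'
def rel(X,s,h=.046):
    y,_=yaw(s); a=np.radians(y); u=np.array([np.cos(a),np.sin(a)]); n=np.array([-u[1],u[0]])
    e=s["tool_pos"]; dx=X-np.r_[e[:2],e[2]-h]; return np.c_[dx[:,:2]@u,dx[:,:2]@n,dx[:,2]]*1e3
E
python3 - <<'E'
from h import *
s=read_state(); f=np.load("w3.npz");d,K,T=f["d"],f["K"],f["T"]
X=cloud(d,K,T).reshape(3,-1).T[d.ravel()>0]; R=rel(X,s)
k=(R[:,0]>35)&(R[:,0]<130)&(abs(R[:,1])<20)&(abs(R[:,2])<20); Q=R[k]
print("rod",len(Q)); 
for t in range(40,130,8):
    q=Q[(Q[:,0]>=t)&(Q[:,0]<t+8)]
    if len(q)>5: print(t,len(q),q.mean(0).round(2),q.min(0).round(1),q.max(0).round(1))
# circle fit in (n,z), fixed r=5
from scipy.optimize import least_squares
q=Q[Q[:,0]>60]
g=lambda x:np.hypot(q[:,1]-x[0]-x[2]*(q[:,0]-60),q[:,2]-x[1]-x[3]*(q[:,0]-60))-5
r=least_squares(g,[0,0,0,0],loss="soft_l1",f_scale=.5); print(r.x,np.median(abs(r.fun)))
k=(abs(R[:,0])<8)&(abs(R[:,1])<20)&(R[:,2]>-16)&(R[:,2]<18);Q=R[k]
for z in range(-16,18,3):
    q=Q[(Q[:,2]>=z)&(Q[:,2]<z+3)]
    if len(q): print('ring',z,len(q),q.mean(0).round(1),q.min(0).round(1),q.max(0).round(1))
k=(abs(R[:,0])<40)&(abs(R[:,1])<40)&(R[:,2]>-65)&(R[:,2]<-16);Q=R[k]
q=Q[Q[:,2]<-35];print('bell',q.min(0),q.max(0))
k=(abs(R[:,0])<4)&(abs(R[:,1])<14)&(R[:,2]>46)&(R[:,2]<60);print('tabtop',R[k].min(0),R[k].max(0),R[k].mean(0))
E
```

```text
rod 2204
56 210 [60.69 -0.79  2.83] [57.2 -6.7 -1.8] [63.9  3.2  5.6]
64 237 [68.02 -0.43  3.49] [64.1 -5.9 -1.6] [72.   3.3  6. ]
72 239 [76.03 -0.42  3.52] [72.  -5.8 -1.2] [80.   3.8  6.1]
80 238 [84.02 -0.38  3.54] [80.  -5.7 -1.4] [88.   3.3  6.2]
88 233 [91.99 -0.5   3.5 ] [88.  -5.6 -1.4] [96.   3.2  5.8]
96 247 [100.02  -0.41   3.49] [96.  -5.6 -2.2] [104.    3.3   6.3]
104 240 [108.15  -0.48   3.53] [104.   -6.9  -2.1] [111.9   3.3   6.4]
112 243 [116.    -0.74   3.32] [112.   -7.   -1.4] [120.    3.3   6.3]
120 253 [123.94  -0.78   3.38] [120.   -6.9  -2.6] [128.    3.2   6.4]
128 64 [128.94  -0.78   3.29] [128.   -6.5  -1.6] [130.    3.2   6. ]
[-2.01363606e+00 -1.66036866e-01 -1.18451486e-03  7.42593296e-05] 0.31820320309405226
ring -4 8 [-0.7 13.2 -2.1] [-3.1 11.7 -2.6] [ 2.1 13.8 -1.2]
ring -1 19 [-0.1 13.4  0.8] [-3.  12.1 -0.8] [ 3.2 14.2  1.9]
ring 2 35 [ 0.3 12.9  3.8] [-3.  10.   2.5] [ 3.2 14.3  5. ]
ring 5 54 [ 0.3 11.6  6.6] [-2.9  8.1  5.2] [ 3.7 13.4  7.9]
ring 8 64 [ 0.2 10.1  9.3] [-2.9  7.9  8.1] [ 3.7 12.4 10.9]
ring 11 2 [ 0.4  9.9 11.6] [-0.7  9.7 11.2] [ 1.4 10.1 11.9]
bell [-26.40391223 -16.61249441 -58.69809945] [ 26.11056719  27.11313449 -35.0123735 ]
tabtop [ -3.99870302 -11.36910752  46.0063764 ] [ 3.83390899 12.7075281  57.26689009] [2.53762513e-02 2.67697377e+00 5.42755402e+01]
```

Call:
{"fn": "step_arm", "kwargs": {
  "motion": [
    [[0.004, 0.002, -0.01, 0, 0, 0, 0], [0.004, 0.005, -0.025, 0, 0, 0, 0], [0.004, 0.009, -0.04, 0, 0, 0, 0], [0.004, 0.0114, -0.0487, 0, 0, 0, 0], [0.004, 0.0114, -0.0487, 0, 0, 0, 0], [0.004, 0.0122, -0.052, 0, 0, 0, 0], [0.004, 0.013, -0.055, 0, 0, 0, 0], [0.004, 0.0138, -0.058, 0, 0, 0, 0]]
  ]
}}

```text
time: 7.95
tool_pos: [0.4577, 0.0706, 0.2364]
tcp_rot: [-3.111, -0.416, 0.009]
wrist_force: [-1.0, 0.1, -3.0]
width: 0.111
```

```bash
cat > look.py <<'E'
from h import *
import sys
from scipy.optimize import least_squares
lo,hi,tag=float(sys.argv[1]),float(sys.argv[2]),sys.argv[3]
s=read_state(); p,d,K,T=snap("wrist"); np.savez(tag+".npz",p=p,d=d,K=K,T=T,tp=s["tool_pos"],tr=s["tcp_rot"])
print(s["time"],s["tool_pos"].round(4),yaw(s)[0].round(2),s["wrist_force"].round(2),s["torque"].round(2),s["width"])
cv2.imwrite(f"pics/{tag}.png",cv2.resize(p[120:380,160:460],None,fx=2.6,fy=2.3,interpolation=2))
R=rel(cloud(d,K,T).reshape(3,-1).T[d.ravel()>0],s)
q=R[(R[:,0]>lo)&(R[:,0]<hi)&(abs(R[:,1])<14)&(abs(R[:,2])<12)]
if len(q)>20:
    g=lambda x:np.hypot(q[:,1]-x[0]-x[2]*q[:,0],q[:,2]-x[1]-x[3]*q[:,0])-5
    r=least_squares(g,[0,0,0,0],loss="soft_l1",f_scale=.5); print("rod at ring n,z mm, slopes deg",r.x[:2].round(2),np.degrees(r.x[2:]).round(2),len(q),np.median(abs(r.fun)).round(2))
q=R[(abs(R[:,0])<4)&(R[:,1]>6)&(R[:,1]<20)&(abs(R[:,2])<12)]
if len(q)>20:
    c=least_squares(lambda x:np.hypot(np.hypot(q[:,1]-x[0],q[:,2]-x[1])-10.5,q[:,0]-x[2])-3.5,[0,0,0],loss="soft_l1",f_scale=.5); print("ring ctr n,z,u",c.x.round(2),len(q))
E
python3 look.py 10 70 w4
```

```text
7.95 [0.4577 0.0706 0.2364] -74.77 [-0.98  0.05 -2.98] [-0.01  0.05  0.01] 0.11110915353363202
rod at ring n,z mm, slopes deg [ 0.13 -0.09] [-0.28  0.01] 1720 0.32
ring ctr n,z,u [0.07 0.38 0.55] 178
```

Call:
{"fn": "step_arm", "kwargs": {
  "motion": [
    [[0.004, 0.0018, -0.0068, 0, 0, 0, 0], [0.004, 0.0039, -0.0145, 0, 0, 0, 0], [0.004, 0.0062, -0.0232, 0, 0, 0, 0], [0.004, 0.0085, -0.0319, 0, 0, 0, 0], [0.004, 0.0109, -0.0406, 0, 0, 0, 0], [0.004, 0.0132, -0.0493, 0, 0, 0, 0], [0.004, 0.0155, -0.058, 0, 0, 0, 0], [0.004, 0.0155, -0.058, 0, 0, 0, 0]]
  ]
}}

```text
time: 9.0
tool_pos: [0.4735, 0.0117, 0.2365]
tcp_rot: [-3.112, -0.414, 0.009]
wrist_force: [0.3, 1.3, -2.6]
width: 0.109
```

```bash
python3 look.py 8 22 w5; python3 - <<'E'
from h import *
from scipy.optimize import least_squares
f=np.load("w5.npz"); s={"tool_pos":f["tp"],"tcp_rot":f["tr"]}
d=f["d"];X=cloud(d,f["K"],f["T"]).reshape(3,-1).T[d.ravel()>0]
# world rod points: refine legs near prior, middle leg
def leg(a,b,m0,m1):
    a=np.array(a);b=np.array(b);L=np.linalg.norm(b-a);u=(b-a)/L;n=np.array([-u[1],u[0]])
    r=X[:,:2]-a;t=r@u;o=r@n;k=(t>m0)&(t<L-m1)&(abs(o)<.012)&(abs(X[:,2]-.19)<.012)
    t,o,z=t[k],o[k],X[k,2]
    g=lambda x:(np.hypot(o-x[0]-x[1]*t,z-x[2])-.005)*1e3
    x=least_squares(g,[0,0,.19],loss="soft_l1",f_scale=.5).x
    A,B=a+n*x[0],b+n*(x[0]+x[1]*L);print(A.round(4),B.round(4),np.degrees(np.arctan2(*(B-A)[::-1])).round(2),x[2].round(4),k.sum());return A,B
c1=[.4854,-.0293];c2=[.6042,-.0649];tip=[.4577,.0706];st=[.624,-.1741]
l=[leg(tip,c1,.07,.02),leg(c1,c2,.022,.022),leg(c2,st,.022,.03)]
def X2(l,m):
    u=l[1]-l[0];v=m[1]-m[0]; return l[0]+u*np.linalg.solve(np.c_[u,-v],m[0]-l[0])[0]
print(X2(l[0],l[1]),X2(l[1],l[2]))
E
```

```text
9.0 [0.4735 0.0117 0.2365] -74.84 [ 0.35  1.29 -2.6 ] [-0.05  0.02  0.02] 0.10902619236294
rod at ring n,z mm, slopes deg [-0.11  0.15] [ 0.22 -0.92] 326 0.34
ring ctr n,z,u [ 0.    0.56 -0.18] 182
[0.4574 0.0705] [ 0.4846 -0.0295] -74.81 0.1903 343
[ 0.4852 -0.0299] [ 0.6041 -0.0653] -16.61 0.1903 3173
[ 0.6042 -0.0649] [ 0.6253 -0.1739] -79.07 0.1903 245
[ 0.48465988 -0.02969109] [ 0.60431023 -0.06538953]
```

```bash
cat > path.py <<'E'
from h import *
import sys
# usage: path.py s1 s2 ... (mm of path, s=0 at tip-side ref point)   legs: ref, c1, c2, stop
def build(P,R=.03):
    P=[np.array(p,float) for p in P]; segs=[];prev=P[0]
    for i in (1,2):
        a=P[i]-P[i-1];b=P[i+1]-P[i];a/=np.linalg.norm(a);b/=np.linalg.norm(b)
        th=np.arctan2(a[0]*b[1]-a[1]*b[0],a@b);t=R*np.tan(abs(th)/2)
        q=P[i]-a*t;segs.append(("l",prev,a,np.linalg.norm(q-prev)))
        segs.append(("a",q,a,th,R*abs(th)));prev=P[i]+b*t
    segs.append(("l",prev,b,np.linalg.norm(P[3]-prev)));return segs
def at(segs,s):
    for g in segs:
        L=g[-1]
        if s<=L or g is segs[-1]:
            if g[0]=="l": return g[1]+g[2]*s,np.degrees(np.arctan2(g[2][1],g[2][0]))
            th=g[3]*s/L;n=np.sign(g[3])*np.array([-g[2][1],g[2][0]])
            p=g[1]+.03*(g[2]*np.sin(abs(th))+n*(1-np.cos(th)));return p,np.degrees(np.arctan2(g[2][1],g[2][0])+th)
        s-=L
PTS=[[.4577,.0706],[.4848,-.0297],[.6043,-.0654],[.6250,-.1741]]
if __name__=="__main__":
    S=build(PTS);print("seg ends",np.cumsum([g[-1] for g in S]).round(4))
    s=read_state();y=yaw(s)[0];ss=np.linspace(0,.3,6001);dd=[np.linalg.norm(at(S,x)[0]-s["tool_pos"][:2]) for x in ss];s0=ss[np.argmin(dd)]
    print("t",s["time"],"s now",s0.round(4),"off mm",(min(dd)*1e3).round(2),"yaw err",(y-at(S,s0)[1]).round(2),"z",s["tool_pos"][2].round(4),"tilt",yaw(s)[1].round(4),"q6",s["q"][[0,5]].round(2),"F",s["wrist_force"].round(2))
    for x in map(float,sys.argv[1:]):
        p,a=at(S,x/1e3);print(x,(p-s["tool_pos"][:2]).round(4),(a-y).round(1))
E
python3 path.py 70 77 84 90 94 98 102 106 110 114 118 122
```

```text
seg ends [0.0872 0.1177 0.2075 0.2402 0.3326]
t 9.05 s now 0.0606 off mm 0.21 yaw err 0.05 z 0.2364 tilt [-0.0059  0.0016 -1.    ] q6 [-0.03  1.28] F [ 0.37 -0.07 -1.78]
70.0 [ 0.0027 -0.009 ] -0.1
77.0 [ 0.0045 -0.0158] -0.1
84.0 [ 0.0063 -0.0225] -0.1
90.0 [ 0.008  -0.0283] 5.3
94.0 [ 0.0096 -0.0319] 13.0
98.0 [ 0.0118 -0.0353] 20.6
102.0 [ 0.0143 -0.0384] 28.2
106.0 [ 0.0172 -0.0411] 35.9
110.0 [ 0.0205 -0.0434] 43.5
114.0 [ 0.0241 -0.0453] 51.2
118.0 [ 0.0278 -0.0466] 58.2
122.0 [ 0.0317 -0.0478] 58.2
```

Call:
{"fn": "step_arm", "kwargs": {
  "motion": [
    [[0.004, 0.0027, -0.009, 0, 0, 0, 0], [0.004, 0.0045, -0.0158, 0, 0, 0, 0], [0.004, 0.0063, -0.0225, 0, 0, 0, 0], [0.004, 0.008, -0.0283, 0, 0, 0, 5.3], [0.004, 0.0096, -0.0319, 0, 0, 0, 13], [0.004, 0.0118, -0.0353, 0, 0, 0, 20.6], [0.004, 0.0118, -0.0353, 0, 0, 0, 20.6], [0.004, 0.0118, -0.0353, 0, 0, 0, 20.6]]
  ]
}}

```text
time: 10.05
tool_pos: [0.485, -0.0233, 0.2364]
tcp_rot: [-2.989, -0.961, 0.01]
wrist_force: [-1.0, -0.2, -3.0]
width: 0.114
```

```bash
python3 look.py 100 101 w6; python3 path.py 102 105 108 111 114 118 122 128 134
```

```text
10.05 [ 0.485  -0.0233  0.2364] -54.36 [-1.04 -0.19 -3.01] [-0.02 -0.   -0.01] 0.11366308879019542
ring ctr n,z,u [0.09 0.16 0.15] 181
seg ends [0.0872 0.1177 0.2075 0.2402 0.3326]
t 10.1 s now 0.098 off mm 0.01 yaw err -0.01 z 0.2364 tilt [-6.3e-03 -5.0e-04 -1.0e+00] q6 [-0.1   0.85] F [ 0.03 -0.35 -1.79]
102.0 [ 0.0026 -0.0031] 7.7
105.0 [ 0.0047 -0.0052] 13.5
108.0 [ 0.0071 -0.007 ] 19.2
111.0 [ 0.0096 -0.0087] 24.9
114.0 [ 0.0123 -0.01  ] 30.7
118.0 [ 0.0161 -0.0113] 37.7
122.0 [ 0.0199 -0.0125] 37.7
128.0 [ 0.0257 -0.0142] 37.7
134.0 [ 0.0314 -0.0159] 37.7
```

No contact. Finish the first bend.

Call:
{"fn": "step_arm", "kwargs": {
  "motion": [
    [[0.004, 0.0026, -0.0031, 0, 0, 0, 7.7], [0.004, 0.0047, -0.0052, 0, 0, 0, 13.5], [0.004, 0.0071, -0.007, 0, 0, 0, 19.2], [0.004, 0.0096, -0.0087, 0, 0, 0, 24.9], [0.004, 0.0123, -0.01, 0, 0, 0, 30.7], [0.004, 0.0161, -0.0113, 0, 0, 0, 37.7], [0.004, 0.0199, -0.0125, 0, 0, 0, 37.7], [0.004, 0.0199, -0.0125, 0, 0, 0, 37.7]]
  ]
}}

```text
time: 11.1
tool_pos: [0.5051, -0.0357, 0.2364]
tcp_rot: [2.521, 1.873, -0.01]
wrist_force: [-0.3, 0.1, -2.5]
width: 0.106
```

```bash
python3 look.py 10 60 w7; python3 path.py 132 144 156 168 178 188
```

```text
11.1 [ 0.5051 -0.0357  0.2364] -16.77 [-0.27  0.14 -2.46] [ 0.04  0.01 -0.06] 0.1062180164604563
rod at ring n,z mm, slopes deg [-0.29 -0.09] [0.23 0.04] 1428 0.32
ring ctr n,z,u [-0.1   0.26  0.08] 182
seg ends [0.0872 0.1177 0.2075 0.2402 0.3326]
t 11.15 s now 0.122 off mm 0.04 yaw err -0.11 z 0.2363 tilt [-0.0049 -0.0041 -1.    ] q6 [-0.12  0.18] F [ 0.32  0.58 -2.73]
132.0 [ 0.0096 -0.0029] 0.1
144.0 [ 0.0211 -0.0063] 0.1
156.0 [ 0.0326 -0.0098] 0.1
168.0 [ 0.0441 -0.0132] 0.1
178.0 [ 0.0537 -0.0161] 0.1
188.0 [ 0.0633 -0.0189] 0.1
```

Call:
{"fn": "step_arm", "kwargs": {
  "motion": [
    [[0.004, 0.0077, -0.0023, 0, 0, 0, 0], [0.004, 0.0154, -0.0046, 0, 0, 0, 0], [0.004, 0.023, -0.0069, 0, 0, 0, 0], [0.004, 0.0326, -0.0098, 0, 0, 0, 0], [0.004, 0.0441, -0.0132, 0, 0, 0, 0], [0.004, 0.0537, -0.0161, 0, 0, 0, 0], [0.004, 0.0613, -0.0184, 0, 0, 0, 0], [0.004, 0.0613, -0.0184, 0, 0, 0, 0]]
  ]
}}

```text
time: 12.15
tool_pos: [0.5668, -0.0543, 0.2362]
tcp_rot: [2.521, 1.874, -0.01]
wrist_force: [-0.9, 0.3, -2.8]
width: 0.112
```

```bash
python3 look.py 8 19 w8; python3 - <<'E'
from h import *
from scipy.optimize import least_squares
f=np.load("w8.npz");d=f["d"];X=cloud(d,f["K"],f["T"]).reshape(3,-1).T[d.ravel()>0]
def leg(a,b,m0,m1):
    a=np.array(a);b=np.array(b);L=np.linalg.norm(b-a);u=(b-a)/L;n=np.array([-u[1],u[0]])
    r=X[:,:2]-a;t=r@u;o=r@n;k=(t>m0)&(t<L-m1)&(abs(o)<.009)&(abs(X[:,2]-.19)<.012)
    t,o,z=t[k],o[k],X[k,2];print(t.min(),t.max())
    g=lambda x:(np.hypot(o-x[0]-x[1]*t,z-x[2])-.005)*1e3
    x=least_squares(g,[0,0,.19],loss="soft_l1",f_scale=.5).x
    A,B=a+n*x[0],b+n*(x[0]+x[1]*L);print(A.round(4),B.round(4),np.degrees(np.arctan2(*(B-A)[::-1])).round(2),x[2].round(4),k.sum());return A,B
leg([.4848,-.0297],[.6043,-.0654],.022,.022); leg([.6043,-.0654],[.625,-.1741],.022,.046)
a=np.array([.6043,-.0654]);b=np.array([.625,-.1741]);u=(b-a)/np.linalg.norm(b-a);n=np.array([-u[1],u[0]])
r=X[:,:2]-a;t=r@u;o=r@n
for t0 in np.arange(.1,.125,.001):
    k=(t>t0)&(t<=t0+.001)&(abs(o)<.015)&(abs(X[:,2]-.19)<.02)
    if k.sum():print(t0.round(3),k.sum(),X[k,2].max().round(4),o[k].min().round(4),o[k].max().round(4))
E
python3 path.py 195 203 207
```

```text
12.15 [ 0.5668 -0.0543  0.2362] -16.75 [-0.9   0.32 -2.79] [0.01 0.04 0.02] 0.11173415249829567
rod at ring n,z mm, slopes deg [-0.39  0.71] [ 0.83 -1.98] 241 0.38
ring ctr n,z,u [-0.11  0.36 -0.29] 183
0.022017868189094812 0.10269142933006915
[ 0.4847 -0.0299] [ 0.6043 -0.0655] -16.58 0.1903 1851
0.022055704592332633 0.06450560655249199
[ 0.6042 -0.0654] [ 0.6237 -0.1744] -79.86 0.1903 164
seg ends [0.0872 0.1177 0.2075 0.2402 0.3326]
t 12.2 s now 0.186 off mm 0.1 yaw err -0.12 z 0.2362 tilt [-0.0054 -0.004  -1.    ] q6 [-0.14  0.16] F [-0.29  0.06 -3.27]
195.0 [ 0.0086 -0.0025] 0.1
203.0 [ 0.0163 -0.0047] 0.1
207.0 [ 0.0201 -0.0059] 0.1
```

View pics/w8.png

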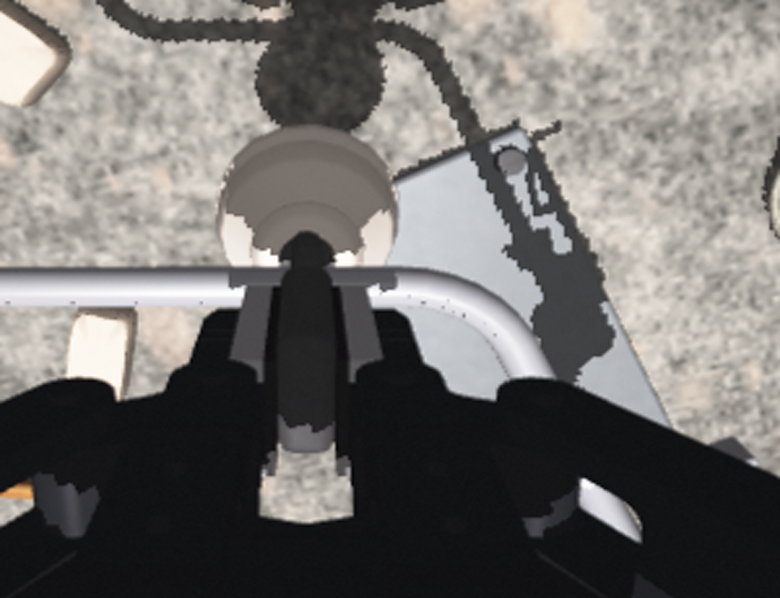

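```bash
sed -i 's/\[.6250,-.1741\]/[.6241,-.1741]/' path.py; python3 path.py 193 200 206 210 214 218 222 226 230 234 238 242 246 250
```

```text
seg ends [0.0872 0.1177 0.2073 0.2403 0.3324]
t 12.2 s now 0.186 off mm 0.1 yaw err -0.12 z 0.2362 tilt [-0.0054 -0.004  -1.    ] q6 [-0.14  0.16] F [-0.29  0.06 -3.27]
193.0 [ 0.0067 -0.0019] 0.1
200.0 [ 0.0134 -0.0039] 0.1
206.0 [ 0.0191 -0.0056] 0.1
210.0 [ 0.0229 -0.0069] -5.1
214.0 [ 0.0265 -0.0086] -12.7
218.0 [ 0.0299 -0.0108] -20.3
222.0 [ 0.0329 -0.0134] -28.0
226.0 [ 0.0355 -0.0164] -35.6
230.0 [ 0.0378 -0.0197] -43.3
234.0 [ 0.0395 -0.0233] -50.9
238.0 [ 0.0408 -0.0271] -58.5
242.0 [ 0.0416 -0.031 ] -62.9
246.0 [ 0.0423 -0.035 ] -62.9
250.0 [ 0.043  -0.0389] -62.9
```

Call:
{"fn": "step_arm", "kwargs": {
  "motion": [
    [[0.004, 0.0067, -0.0019, 0, 0, 0, 0], [0.004, 0.0134, -0.0039, 0, 0, 0, 0], [0.004, 0.0191, -0.0056, 0, 0, 0, 0], [0.004, 0.0229, -0.0069, 0, 0, 0, -5.1], [0.004, 0.0265, -0.0086, 0, 0, 0, -12.7], [0.004, 0.0299, -0.0108, 0, 0, 0, -20.3], [0.004, 0.0299, -0.0108, 0, 0, 0, -20.3], [0.004, 0.0299, -0.0108, 0, 0, 0, -20.3]]
  ]
}}

```text
time: 13.2
tool_pos: [0.5962, -0.0649, 0.2361]
tcp_rot: [-2.809, -1.403, 0.011]
wrist_force: [1.2, -0.4, -2.0]
width: 0.11
```

```bash
python3 path.py 222 226 230 234 238 242 248
```

```text
seg ends [0.0872 0.1177 0.2073 0.2403 0.3324]
t 13.2 s now 0.218 off mm 0.02 yaw err 0.17 z 0.2361 tilt [-0.0068 -0.0018 -1.    ] q6 [-0.15  0.5 ] F [ 1.16 -0.41 -2.02]
222.0 [ 0.003  -0.0026] -7.8
226.0 [ 0.0057 -0.0056] -15.4
230.0 [ 0.0079 -0.009 ] -23.1
234.0 [ 0.0097 -0.0125] -30.7
238.0 [ 0.0109 -0.0163] -38.4
242.0 [ 0.0117 -0.0202] -42.8
248.0 [ 0.0128 -0.0261] -42.8
```

Call:
{"fn": "step_arm", "kwargs": {
  "motion": [
    [[0.004, 0.003, -0.0026, 0, 0, 0, -7.8], [0.004, 0.0057, -0.0056, 0, 0, 0, -15.4], [0.004, 0.0079, -0.009, 0, 0, 0, -23.1], [0.004, 0.0097, -0.0125, 0, 0, 0, -30.7], [0.004, 0.0109, -0.0163, 0, 0, 0, -38.4], [0.004, 0.0117, -0.0202, 0, 0, 0, -42.8], [0.004, 0.0128, -0.0261, 0, 0, 0, -42.8], [0.004, 0.0128, -0.0261, 0, 0, 0, -42.8]]
  ]
}}

```text
time: 14.2
tool_pos: [0.609, -0.0914, 0.2361]
tcp_rot: [-3.125, -0.283, 0.009]
wrist_force: [-0.3, 0.6, -2.4]
width: 0.111
```

```bash
python3 look.py 9 40 w9; python3 path.py 270 290 300; python3 - <<'E'
from h import *
f=np.load("w9.npz"); s={"tool_pos":f["tp"],"tcp_rot":f["tr"]};d=f["d"];R=rel(cloud(d,f["K"],f["T"]).reshape(3,-1).T[d.ravel()>0],s)
for t in range(30,100,3):
    q=R[(R[:,0]>t)&(R[:,0]<=t+3)&(abs(R[:,1])<45)&(abs(R[:,2])<25)]
    if len(q):print(t,len(q),q.min(0).round(1),q.max(0).round(1))
E
```

```text
14.2 [ 0.609  -0.0914  0.2361] -79.64 [-0.33  0.58 -2.43] [ 0.04  0.04 -0.01] 0.11095691068673713
rod at ring n,z mm, slopes deg [0.3  0.27] [-0.04 -0.07] 905 0.29
ring ctr n,z,u [ 0.08  0.33 -0.1 ] 182
seg ends [0.0872 0.1177 0.2073 0.2403 0.3324]
t 14.25 s now 0.248 off mm 0.06 yaw err 0.02 z 0.2361 tilt [-0.0063  0.0034 -1.    ] q6 [-0.19  1.2 ] F [ 0.01  0.52 -2.4 ]
270.0 [ 0.004  -0.0216] -0.0
290.0 [ 0.0076 -0.0412] -0.0
300.0 [ 0.0094 -0.0511] -0.0
30 96 [30.  -4.1 -1.6] [33.   5.7  5.8]
33 91 [33.  -4.1 -1.8] [36.   5.3  6.5]
36 90 [36.  -4.  -1.8] [39.   5.4  5.9]
39 95 [39.  -4.   0.6] [42.   5.4  6.1]
42 299 [42.  -4.  -5.1] [45.  37.1  6.7]
45 237 [45.  -3.6 -1.7] [48.  37.3  7.1]
48 178 [48.1 -3.6 -3.2] [51.  23.4  7. ]
51 187 [51.  -3.8 -3.3] [54.  23.5  7.4]
54 191 [54.  -3.8 -3.8] [56.9 23.4  6.9]
57 205 [57.  -3.7 -3.7] [60.  23.5  7.4]
60 209 [60.  -4.2 -4. ] [63.  23.5  7.6]
63 198 [63.  -4.  -5.2] [66.  23.3  7.1]
66 211 [66.  -3.9 -4.1] [69.  23.3  7.2]
69 203 [69.  -3.7 -4.2] [72.  23.4  7.6]
72 261 [72.  -3.8 -4.5] [75.  23.5  8. ]
75 258 [75.  -3.5 -4.9] [78.  23.3  7.6]
78 160 [78.  -3.9 -3.9] [81.  23.3  6.9]
81 163 [81.  -3.8 -4. ] [84.  23.4  7.1]
84 331 [ 84. -11. -10.] [87.  23.4 12.3]
87 524 [ 87.  -11.  -10.4] [90.  23.4 13.2]
90 246 [ 90.  -10.5  -4.8] [93.  23.3 12.7]
93 157 [93.  -5.  -4.1] [96.  23.6 10.4]
96 248 [96.  -6.9 -4.4] [99.  23.4 10.2]
99 157 [99.  -7.1 -4. ] [102.   23.3   9.8]
```

View pics/w9.png

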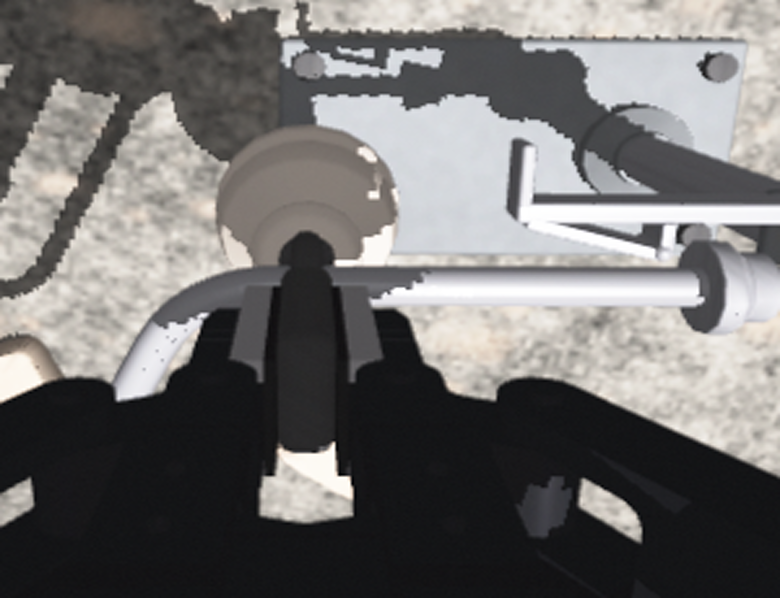

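```bash
python3 - <<'E'
from h import *
f=np.load("w9.npz"); s={"tool_pos":f["tp"],"tcp_rot":f["tr"]};d=f["d"];R=rel(cloud(d,f["K"],f["T"]).reshape(3,-1).T[d.ravel()>0],s)
k=(R[:,0]>70)&(R[:,0]<100)&(R[:,1]>-12)&(R[:,1]<12)
q=R[k&(R[:,2]>9.5)];print(np.percentile(q[:,0],[0,1,3,10,50,90]).round(2))
q=R[k&(R[:,0]<88)&(np.hypot(R[:,1],R[:,2])>7)&(R[:,1]<-2)];print(np.histogram(q[:,0],np.arange(80,88.5,.5)))
q=R[(R[:,0]>40)&(R[:,0]<83)&(R[:,1]>6)&(R[:,1]<14)&(R[:,2]>-3)&(R[:,2]<9)];print(np.histogram(q[:,0],np.arange(44,83,2)), )
for t in np.arange(50,80,2):
    z=q[(q[:,0]>t)&(q[:,0]<=t+2)]
    if len(z):print(t,z[:,1].min().round(1),z[:,2].min().round(1),z[:,2].max().round(1))
E
```

```text
[86.3  86.47 86.68 87.01 89.38 92.4 ]
(array([ 7,  1,  6,  2,  4,  4,  4,  4,  4,  3,  3,  4, 12, 55, 67, 21]), array([80. , 80.5, 81. , 81.5, 82. , 82.5, 83. , 83.5, 84. , 84.5, 85. ,
       85.5, 86. , 86.5, 87. , 87.5, 88. ]))
(array([ 0,  0,  0,  0,  0,  0,  2,  3, 10,  9, 12, 19, 32, 28, 31, 63, 21,
        0,  0]), array([44, 46, 48, 50, 52, 54, 56, 58, 60, 62, 64, 66, 68, 70, 72, 74, 76,
       78, 80, 82]))
56 13.9 3.9 5.5
58 13.2 5.0 5.5
60 12.7 4.3 7.0
62 12.4 4.4 7.1
64 11.5 4.8 6.3
66 11.4 -1.8 6.2
68 10.1 -1.6 6.9
70 10.0 -1.7 6.4
72 9.3 -2.2 6.5
74 9.0 -3.0 8.0
76 9.7 5.0 7.4
```

Call:
{"fn": "step_arm", "kwargs": {
  "motion": [
    [[0.004, 0, 0, 0, 0, 0, 0], [0.004, 0.0009, -0.0049, 0, 0, 0, 0], [0.004, 0.0021, -0.0118, 0, 0, 0, 0], [0.004, 0.0036, -0.0197, 0, 0, 0, 0], [0.004, 0.005, -0.0275, 0, 0, 0, 0], [0.004, 0.0064, -0.0354, 0, 0, 0, 0], [0.004, 0.0079, -0.0433, 0, 0, 0, 0], [0.004, 0.0079, -0.0433, 0, 0, 0, 0]]
  ],
  "newtons": 90
}}

```text
time: 15.25
tool_pos: [0.6169, -0.1352, 0.2361]
tcp_rot: [-3.125, -0.281, 0.009]
wrist_force: [0.1, 0.1, -2.8]
width: 0.101
```

```bash
python3 look.py 9 30 w10; python3 - <<'E'
from h import *
f=np.load("w10.npz"); s={"tool_pos":f["tp"],"tcp_rot":f["tr"]};d=f["d"];R=rel(cloud(d,f["K"],f["T"]).reshape(3,-1).T[d.ravel()>0],s)
k=(R[:,0]>20)&(R[:,0]<60)&(R[:,1]>-12)&(R[:,1]<12)
q=R[k&(np.hypot(R[:,1],R[:,2])>7)&((R[:,1]<-2)|(R[:,2]>9))];print(np.histogram(q[:,0],np.arange(34,48,.5)))
E
```

```text
15.25 [ 0.6169 -0.1352  0.2361] -79.71 [ 0.13  0.15 -2.79] [-0.02 -0.02  0.03] 0.10125338512050823
rod at ring n,z mm, slopes deg [-5.46 -2.32] [26.5  10.83] 774 1.5
ring ctr n,z,u [ 0.38 -0.03 -0.23] 212
(array([121, 109, 117, 156, 225, 261, 251, 242, 256, 401, 355, 323, 318,
       312, 345, 325, 428, 362, 294, 281, 235, 159, 120, 120,  96,  88,
        99]), array([34. , 34.5, 35. , 35.5, 36. , 36.5, 37. , 37.5, 38. , 38.5, 39. ,
       39.5, 40. , 40.5, 41. , 41.5, 42. , 42.5, 43. , 43.5, 44. , 44.5,
       45. , 45.5, 46. , 46.5, 47. , 47.5]))
```

Call:
{"fn": "step_arm", "kwargs": {
  "motion": [
    [[0.004, 0.0004, -0.0025, 0, 0, 0, 0], [0.004, 0.0009, -0.0049, 0, 0, 0, 0], [0.004, 0.0014, -0.0079, 0, 0, 0, 0], [0.004, 0.002, -0.0108, 0, 0, 0, 0], [0.004, 0.0025, -0.0138, 0, 0, 0, 0], [0.004, 0.003, -0.0167, 0, 0, 0, 0], [0.004, 0.0036, -0.0197, 0, 0, 0, 0], [0.004, 0.0036, -0.0197, 0, 0, 0, 0]]
  ]
}}

```text
time: 16.3
tool_pos: [0.6203, -0.1551, 0.2358]
tcp_rot: [-3.125, -0.282, 0.01]
wrist_force: [-2.2, -0.8, -3.3]
width: 0.098
```

Call:
{"fn": "step_arm", "kwargs": {
  "motion": [
    [[0.004, 0.0004, -0.002, 0, 0, 0, 0], [0.004, 0.0007, -0.0039, 0, 0, 0, 0], [0.004, 0.0011, -0.0059, 0, 0, 0, 0], [0.004, 0.0014, -0.0079, 0, 0, 0, 0], [0.004, 0.0018, -0.0098, 0, 0, 0, 0], [0.004, 0.002, -0.011, 0, 0, 0, 0], [0.004, 0.0021, -0.0118, 0, 0, 0, 0], [0.004, 0.0021, -0.0118, 0, 0, 0, 0]]
  ]
}}

```text
time: 17.3
tool_pos: [0.6223, -0.1676, 0.2359]
tcp_rot: [-3.127, -0.281, 0.01]
wrist_force: [-2.6, -1.3, -2.7]
width: 0.1
```

```bash
python3 look.py 100 101 w11; python3 - <<'E'
from h import *
f=np.load("w11.npz"); s={"tool_pos":f["tp"],"tcp_rot":f["tr"]};d=f["d"];R=rel(cloud(d,f["K"],f["T"]).reshape(3,-1).T[d.ravel()>0],s)
for t in np.arange(-40,30,3):
    z=R[(R[:,0]>t)&(R[:,0]<=t+3)&(R[:,1]>4)&(R[:,1]<40)&(R[:,2]>-8)&(R[:,2]<9)]
    if len(z):print(t,len(z),np.percentile(z[:,1],[2,50,98]).round(1),z[:,2].max().round(1))
E
```

```text
17.3 [ 0.6223 -0.1676  0.2359] -79.73 [-2.65 -1.29 -2.72] [-0.23  0.35 -0.13] 0.10011864941735664
ring ctr n,z,u [ 7.56 -3.76 -0.02] 283
-40 31 [4.1 5.  6. ] 4.9
-37 30 [4.1 5.2 5.9] 5.0
-34 55 [ 4.4  5.9 34.9] 6.8
-31 231 [ 4.4 31.9 39.8] 7.6
-28 126 [ 4.4 26.3 34. ] 7.0
-25 130 [ 4.2 24.7 29.6] 7.5
-22 140 [ 4.2 23.6 29.4] 7.1
-19 150 [ 4.5 22.3 29.1] 7.3
-16 152 [ 4.2 21.  28.8] 7.8
-13 165 [ 4.4 20.1 28.4] 7.4
-10 150 [ 4.2 18.6 28.2] 7.6
-7 160 [ 4.4 17.9 27.9] 7.2
-4 168 [ 5.6 16.7 27.6] 9.0
-1 199 [ 9.6 19.7 27.3] 9.0
2 104 [ 4.6 23.6 27.1] 8.8
5 100 [ 4.2 24.  26.7] 7.3
8 137 [ 4.4 21.9 26.4] 8.8
11 136 [ 8.7 12.8 26.3] 9.0
14 132 [ 6.2 21.5 25.9] 8.9
17 148 [ 4.6  9.7 25.6] 9.0
20 146 [ 4.8  9.5 25.4] 9.0
23 98 [ 4.4 22.  25. ] 8.4
26 162 [ 4.5 13.4 24.7] 9.0
29 42 [21.6 24.  24.5] 8.9
```

Call:
{"fn": "step_arm", "kwargs": {
  "motion": [
    [[0.004, 0.0001, -0.0008, 0, 0, 0, 0], [0.004, 0.0003, -0.0016, 0, 0, 0, 0], [0.004, 0.0004, -0.0024, 0, 0, 0, 0], [0.004, 0.0006, -0.0031, 0, 0, 0, 0], [0.004, 0.0007, -0.0037, 0, 0, 0, 0], [0.004, 0.0008, -0.0042, 0, 0, 0, 0], [0.004, 0.0008, -0.0045, 0, 0, 0, 0], [0.004, 0.0008, -0.0045, 0, 0, 0, 0]]
  ]
}}

```text
time: 18.35
tool_pos: [0.6228, -0.1713, 0.2355]
tcp_rot: [-3.125, -0.282, 0.012]
wrist_force: [0.4, -1.1, -2.9]
width: 0.097
```

```bash
cat > nose.py <<'E'
from h import *
import sys
f=np.load(sys.argv[1]+".npz"); s={"tool_pos":f["tp"],"tcp_rot":f["tr"]};d=f["d"];R=rel(cloud(d,f["K"],f["T"]).reshape(3,-1).T[d.ravel()>0],s)
for t in np.arange(-30,14,2):
    z=R[(R[:,0]>t)&(R[:,0]<=t+2)&(R[:,1]>6.5)&(R[:,1]<40)&(R[:,2]>-8)&(R[:,2]<9)]
    if len(z):print(t,len(z),np.percentile(z[:,1],[2,50,98]).round(1))
E
python3 look.py 100 101 w12; python3 nose.py w12
```

```text
18.35 [ 0.6228 -0.1713  0.2355] -79.71 [ 0.39 -1.15 -2.94] [-0.08  0.03 -0.06] 0.09703762650669259
ring ctr n,z,u [-0.19 -0.18  0.06] 269
-30 62 [16.2 21.  24.2]
-28 71 [15.9 21.  24.1]
-26 71 [15.3 20.6 24. ]
-24 74 [14.9 20.2 24.1]
-22 80 [14.5 20.1 24.1]
-20 88 [13.8 19.8 24.2]
-18 83 [13.4 16.4 24.1]
-16 80 [12.8 20.3 24.1]
-14 88 [12.  19.9 24.1]
-12 83 [11.2 19.4 24.2]
-10 77 [11.  20.1 24. ]
-8 86 [10.4 20.  24.1]
-6 102 [10.3 17.8 24.1]
-4 98 [ 8.3 18.4 24. ]
-2 97 [ 9.7 19.1 24.1]
0 78 [10.  20.  24.2]
2 92 [ 7.5 15.8 24.1]
4 52 [19.1 22.7 24.1]
6 88 [ 7.5 19.4 24. ]
8 90 [ 9.1 13.  24.1]
10 91 [ 8.5 19.6 24. ]
12 85 [ 7.4 20.2 24.1]
```

View pics/w12.png

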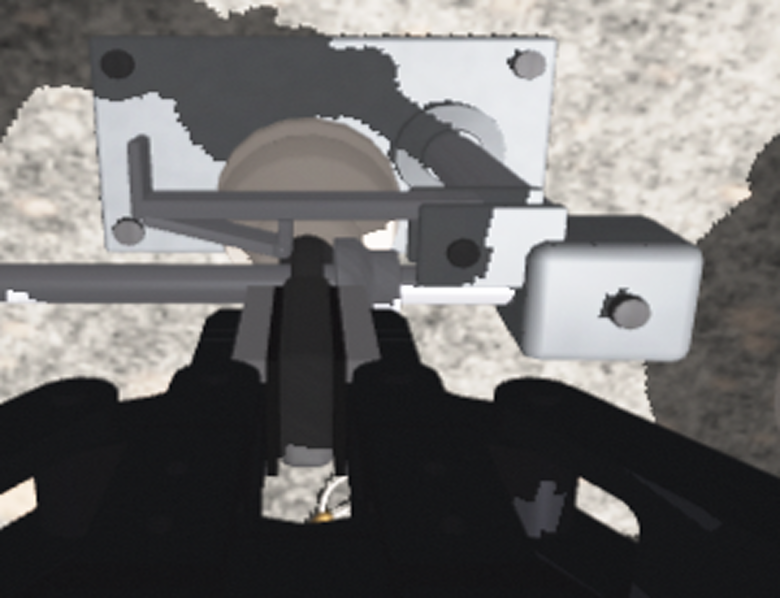

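Call:
{"fn": "step_arm", "kwargs": {
  "motion": [
    [[0.004, 0, 0, -0.0005, 0, 0, 0], [0.004, 0, 0, -0.001, 0, 0, 0], [0.004, 0, 0, -0.0012, 0, 0, 0], [0.004, 0, 0, -0.0012, 0, 0, 0], [0.014, 0, 0, -0.0012, 0, 0, 0], [0.022, 0, 0, -0.0012, 0, 0, 0], [0.03, 0, 0, -0.0012, 0, 0, 0], [0.034, 0, 0, -0.0012, 0, 0, 0]]
  ],
  "newtons": 20
}}

```text
time: 19.4
tool_pos: [0.6228, -0.1714, 0.2345]
tcp_rot: [-3.125, -0.282, 0.011]
wrist_force: [0.1, -0.8, 0.3]
width: 0.399
```

Call:
{"fn": "step_arm", "kwargs": {
  "motion": [
    [[0.034, 0, 0, 0, 0, 0, 0], [0.034, 0, 0, 0, 0, 0, 0], [0.034, 0, 0, 0.01, 0, 0, 0], [0.034, 0, 0, 0.025, 0, 0, 0], [0.034, 0, 0, 0.045, 0, 0, 0], [0.034, 0, 0, 0.07, 0, 0, 0], [0.034, 0, 0, 0.09, 0, 0, 0], [0.034, 0, 0, 0.1, 0, 0, 0]]
  ]
}}

```text
time: 20.4
tool_pos: [0.6236, -0.1716, 0.3373]
tcp_rot: [-3.127, -0.282, 0.006]
wrist_force: [0.2, -0.2, -0.1]
width: 0.397
```

```bash
python3 - <<'E'
from h import *
s=read_state(); p,d,K,T=snap("wrist"); print(s["time"],s["tool_pos"],s["wrist_force"],s["width"])
cv2.imwrite("pics/w13.png",cv2.resize(p[100:360,140:440],None,fx=2.6,fy=2.3,interpolation=2))
np.savez("w13.npz",p=p,d=d,K=K,T=T,tp=[.6228,-.1713,.2355],tr=np.load("w12.npz")["tr"])
R=rel(cloud(d,K,T).reshape(3,-1).T[d.ravel()>0],dict(tool_pos=np.array([.6228,-.1713,.2355]),tcp_rot=np.load("w12.npz")["tr"]))
q=R[(abs(R[:,0])<20)&(abs(R[:,1])<20)&(R[:,2]>48)&(R[:,2]<62)];print("tab top",len(q),q.mean(0),q.min(0),q.max(0))
q=R[(abs(R[:,0])<10)&(abs(R[:,1]-11)<5)&(abs(R[:,2])<10)];print("ring+nose",q.min(0),q.max(0))
E
python3 nose.py w13|head -12
```

```text
20.4 [ 0.62355252 -0.17159017  0.33733582] [ 0.22260538 -0.19014841 -0.14132865] 0.39739241929465435
tab top 407 [ 0.3496128  -0.41811758 53.33573354] [ -4.38305157 -13.37620161  48.47656672] [ 5.34897508 10.65106541 56.02358855]
ring+nose [-9.97552542  6.02177039 -7.24262872] [ 9.74967744 15.5351183   9.97217121]
-30 23 [11.2 21.4 24.5]
-28 30 [ 6.5 20.5 24.4]
-26 31 [16.1 21.5 24.5]
-24 27 [15.3 20.4 24.5]
-22 33 [14.4 19.6 24.4]
-20 33 [14.4 20.7 24.5]
-18 31 [13.4 19.8 24.5]
-16 27 [13.4 20.5 24.5]
-14 37 [12.6 20.6 24.4]
-12 28 [11.6 20.2 24.5]
-10 29 [11.8 20.6 24.5]
-8 40 [11.  20.3 24.5]
```

View pics/w13.png

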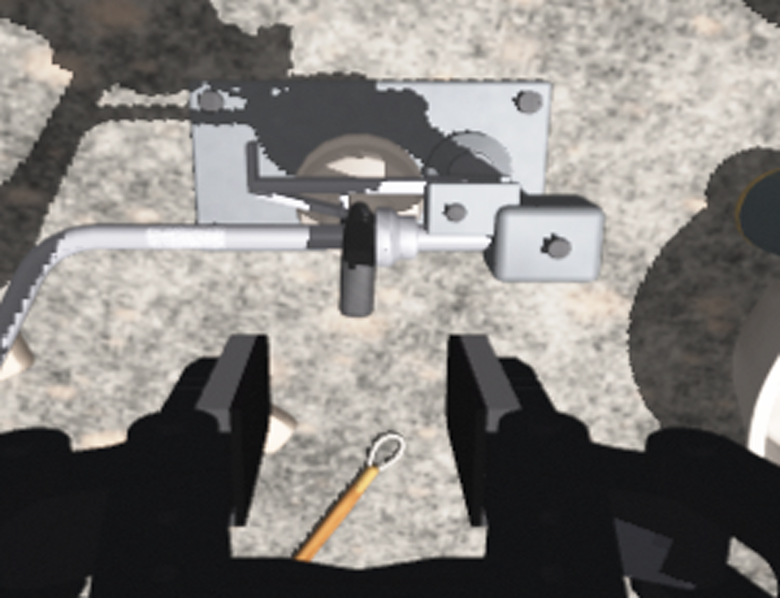

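The ring hangs against the flange at crop (362,235), with the nose behind it and the catch arm parallel to the rod. The gripper is clear, so I'm handing in.

```bash
python3 -c "
from workcell import *
print(finish_job())"
```

```text
the job is handed in; nothing more can be done
None
```

The white finial is hanging on the drying rail against the stop, with the catch closed behind it. I handed the job in at about 20.5 s of the 72 s allowed. I gripped it by the tab, took its eye over the open end and round both bends, pushed it past the catch, lowered it onto the rod and let go.

- **Seating:** In the last picture the eye sits right at the stop flange with the catch nose behind it. The catch arm is parallel to the rod, as it was before the push. The estimated gap from ring centre to stop face is about 5 mm, within the stated 3.5 to 5.6 mm. That figure is good to about 1 mm at best.
- **Force:** Apart from the finial's weight, the wrist readings stayed within about 3 N, including while the catch was held open. They were only taken at the end of each call, so a short peak in between would not have shown.
- **Release:** The gripper is about 100 mm above the finial and reads no contact force. The finial hangs upright.
- **Other things on the bench:** I touched none of them on purpose. I did not compare their positions before and after.
- **Disagreements:** The side camera put the tab's direction at about 5°, against 11° from the wrist camera; I went with the wrist camera and the grasp held. The first wrist view of the rail was about 1 mm off to the side, which closer views corrected.

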